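# Clamp a front panel and set the try square for scribing

## Robot

A 7-joint arm with a two-finger parallel gripper is mounted at the origin on a cart in front of the work surface, level with it; the furniture and walls round the work are solid. World frame = base frame: x ahead of the robot, y to its left, z up, the work surface at z = 0. Lengths are in m, angles in rad, forces in N, time in s.
With the tool pointing down it reaches from about 0.35 to 0.9 m from the base axis. Payload 8.1 kg.
Tool frame: the origin (TCP) lies on the centre line of the jaws, within the pads' length; the fingertips stand 19 mm ahead of it and the grasp point (between the pads) is the TCP (arm.tip_reach is the distance from the TCP to the fingertips, in m); z points along the fingers, y is the line along which they close (so a half turn about z gives the same grasp; the last joint's range is limited). The gripper opens to 92 mm and grips with 3 to 60 N. Pads are 19 mm wide; open, the fingers measure 130 mm over their backs; the gripper's body (75 mm by 190 mm) begins 47 mm behind the grasp point.
Start: joints at [-1.437, 0.434, 0.025, 1.573, -0.012, 1.134, -0.075], TCP at [0.147, 0.608, 0.246] pointing down, gripper open.
Joint ranges: [-2.62, 2.62], [-0.44, 2.09], [-1.27, 1.32], [0.08, 2.57], [-1.32, 4.46], [0.12, 2], [-2.74, 2.74]. Speed limits (rad/s): [2.22, 2.22, 3.01, 3.01, 3.14, 3.14, 3.14].

## Interface

Orientations are given as a rotation vector (axis times angle).
In Python, from cell import arm gives the robot as it stands.
- The arm moves only by the tool arm_command, never from a script. Its argument "targets" is a list that holds one entry, the list of rows, each a list of 6 numbers: the shift along the tool's x, y, z in m, then the turn, a rotation vector about the tool's x, y, z in rad. A call has 1 to 10 rows; each row shifts and turns the commanded pose from where the row before left it, along the tool's axes as they then stand; what a row does not reach is not made up. A row lasts 1/8 s, in which the tool goes at most 62.5 mm and 10.7 degrees, less where a joint would pass 70% of its speed; a pose out of reach is approached as far as the arm can. A call with a gripper value outside its range is refused whole. "jaw" is the finger opening in m, from 0 to 0.0918, set as the call begins (left out, the last holds). The fingers move at their own pace and stop on an object; "newtons" is the grip in N (left out, the last holds). Time passes only in rows, so rows that do not move let the fingers close. It gives the time, the measured TCP pose, the force, the opening and the grip force at its end, in the units of the state.
- arm.observe(): the state, without advancing time (a new reading comes with each control period).
- arm.get_image(name): name is "scene" or "top" or "wrist"; returns a dict with "pixels" (400x640x3 uint8, red, green, blue), "z_map" (400x640 float32, m along the optical axis (not along the pixel's ray), 0 where there is no reading), "fx", "fy", "cx", "cy" (pixels), "xyz" and "rotation" of the camera in the world; the wrist camera has in their place "T_tool_cam" (4x4, takes a point from camera to tool coordinates, whose origin is the TCP and whose axes are the flange's). Camera axes: x right, y down, z forward; pixel columns grow to the right and rows downward; lengths in m; the calibration is good to about 2 mm. A picture is of the moment at which its call begins: read the wrist's pose just before it.
- arm.sign_off(): hands the job in; it is judged then, once.
The state is a dict: "clock": time; "joints": joint angles; "dq": joint speeds; "joint_efforts": joint torques, N m; "position": TCP position; "ee_rot": TCP orientation; "force": force on the tool from outside, world axes, zero at the start; "ft_torque": the same for the moment, N m; "width": opening from 0.0 (shut) to 1.0 (fully open); "gripper_force": force on a finger pad.
Only numpy, scipy, OpenCV 4.12 (cv2) and the standard library are available. Lean on these libraries where they do the work, as an engineer would, in place of code of your own. Each camera call takes 0.05 s, during which the arm holds its last target. There are 200 camera calls.

## Task

Load the blank aluminium front panel into the marking-out jig, blue-dyed edge towards you, flush against both far blocks and the left-hand stop, and lock it by swinging the red-knobbed cam lever as far as it goes to the right. Then set the try square ready for scribing: stock lying flat on the jig and flush along the panel's front edge, blade across the panel with its outer (right-hand) edge on the white tick. Leave the panel clamped and the marker, screwdriver, clip tray and circuit board where they are.

Things in the scene. Friction and masses are not known exactly. Their poses are not given: they have to be found in the camera images.
- jig_seat (a point): Marking-out jig: level grey plate 110 (x) x 222 (y) x 10 mm, fixed to the bench. The point lies on its top, 10 mm above the bench, where the centre of the seated panel's underside belongs; the plate reaches 55 mm from it along +x and -x, 94 mm along +y, 128 mm along -y. Axes: +x away from the robot, +y left, +z up. Its steel stops are 6 mm tall, 2 mm lower than the panel.
- far_stops (a point): the point half-way between the jig's two far blocks, in line with their front faces, on the plate's top: 22 mm from jig_seat along the jig's +x. Each block is 16 (x) x 30 (y) x 6 mm, centred 63 mm to the left or right (y) of this point; the 96 mm between them are open, for a finger. Axes as the jig's.
- left_stop (a point): the middle of the left stop's face, on the plate's top: 75 mm from jig_seat along the jig's +y. The stop, 30 (x) x 14 (y) x 6 mm, lies on the +y side of it; the panel's left end goes against it. Axes as the jig's.
- cam (a joint): cam lever's angle, rad, growing clockwise seen from above. 0: lever along the jig's +x, cam open, 7 mm from a seated panel's right end (4.6 mm at 0.35). 1.25: cam meets the panel. 1.57: lever along the jig's -y, tight. End stop 1.70. Locked from 1.35 on. Stiff, stays where left: about 1.5 N at the knob, a little more when tightening. Closing pushes the panel to the left only: it must already lie flush along the far blocks.
- cam_pivot (a point): the cam lever's upright pivot axis, at the plate's top: 97.6 mm from jig_seat along the jig's -y. The round steel cam under the lever is 32 mm across, 13 mm tall. Axes as the jig's.
- cam_knob (a point): middle of the red upright knob (17 mm across) near the end of the dark steel cam lever, 60 mm from the pivot and 46 mm above the bench; the knob spans 32 to 59.5 mm above the bench. The lever under it is a bar 13 mm wide and 8 mm high, its underside 23.5 mm above the bench. Its +x points along the lever, away from the pivot.
- panel_centre (a point): blank front panel: bare aluminium plate, 44 (x) x 150 (y) x 8 mm, 0.15 kg, four dark slots near its ends, lying flat, dyed side up. The point is its centre, 4 mm above its underside. +y runs along its length, the -x side is the front edge, with the blue patch. Grasp it across the 44 mm at the middle.
- panel_tick (a point): white tick, a 1.4 mm wide line square to the panel's front edge, in the middle of a blue patch (20 x 26 mm) on its top. The point is where the tick meets the front edge, at the upper face: 22 mm along -x and 25 mm along -y from the panel's centre. Axes as the panel's.
- stock_centre (a point): try square, 0.22 kg, lying flat. Its stock is a dark wooden bar 20 (x) x 90 (y) x 24 mm, the +x side faced with brass; the point is its centre, 12 mm above its underside. The brass face goes flush against the panel's front edge, so the lowest 8 mm of that face must be free of fingers; grip the stock high, across its 20 mm. Seated, its axes are parallel to the panel's.
- blade_corner (a point): where the outer edge of the square's blade leaves the brass face, at the blade's underside: 10 mm along +x, 45 mm along -y from stock_centre. The steel blade, 25 mm wide, 2.5 mm thick, reaches 80 mm along +x from here, its outer edge level with the stock's -y end, its underside 8.3 mm above the stock's, just over the 8 mm panel when the stock stands on the jig. Axes as the square's.
- marker: bystander: white felt marker with black cap, 126 mm long, lying behind the jig; origin at the centre of its underside
- fine_driver: bystander: small screwdriver with a pale green handle, 131 mm long; origin at the centre of its underside
- clip_tray: bystander: black tray of metal clips, 84 x 118 x 29 mm; origin at the centre of its underside
- pcb_6: bystander: green circuit board with parts on it, 110 x 135 x 26 mm, behind the jig; origin at the centre of its underside

How it is judged:
On the way, in this order (a step that is already met when the one before it is completed fails the run):
1. the panel is flush against both far blocks and the left stop, and the cam lever is locked (x of panel_centre in the frame of jig_seat between -0.0015 and 0.0015 m and y of panel_centre in the frame of jig_seat between -0.0015 and 0.0015 m and z of panel_centre in the frame of jig_seat between 0.0025 and 0.0055 m and angle between the y axis of panel_centre and the y axis of jig_seat, either way round below 0.02 rad and angle between panel_centre's own z axis and vertical below 0.03 rad and value of joint cam above 1.35 rad), for 0.2 s.
2. the panel still so, the square's stock lies on the jig flush along the panel's front edge with the blade's outer edge on the tick (all of step 1 and x of stock_centre in the frame of panel_centre between -0.0335 and -0.0305 m and y of blade_corner in the frame of panel_tick between -0.003 and 0.003 m and z of stock_centre in the frame of panel_centre between 0.0065 and 0.0095 m and angle between the y axis of stock_centre and the y axis of panel_centre, either way round below 0.02 rad and angle between stock_centre's own z axis and vertical below 0.03 rad), for 0.2 s.
At the end, for the whole second after the job is handed in: Panel flat on its seat: within 1.5 mm of all stops, parallel within 0.02 rad; cam at 1.35 rad or more. Square flat, stock down on the jig, brass face within 1.5 mm of the panel's front edge and parallel within 0.02 rad, blade's outer edge within 3 mm of the tick; all still so a second later (all of step 2); the robot touches nothing.
It fails at once if the marker is pushed more than 20 mm from its place (distance of marker from where it was at the start of the episode above 0.02 m).
It fails at once if the screwdriver is pushed more than 20 mm from its place (distance of fine_driver from where it was at the start of the episode above 0.02 m).
It fails at once if the clip tray is pushed more than 20 mm from its place (distance of clip_tray from where it was at the start of the episode above 0.02 m).
It fails at once if the circuit board is pushed more than 20 mm from its place (distance of pcb_6 from where it was at the start of the episode above 0.02 m).
It also fails if it takes over 72 s, if anything falls off the work surface, if the arm or the gripper's body presses on something with over 40 N, if the wrist force passes 120 N, or if a joint passes its speed limit or range.

## Working session

There is one attempt and no reset: what is moved stays moved. The work goes in short steps, Python scripts to look and compute and a tool call to move; the robot and the scene stay as the last step left them, time stands still between calls to the robot, and variables do not carry over. Pictures are saved under pics/ and viewed, at most 10 in all, crops included, and the job is handed in when it is done.

Besides the shell and the picture viewer there is one more tool, called after ">>>" by a JSON object that holds its "op" and its "data", one argument or row to a line. arm_command: Moves the arm, as the interface text tells. Its arguments: {"type":"object","properties":{"targets":{"type":"array","items":{"type":"array","items":{"type":"array","items":{"type":"number"}}}},"jaw":{"type":"number"},"newtons":{"type":"number"}},"required":["targets"]}

```bash
mkdir -p pics; ls
python3 - <<'E'
from cell import arm
import cv2,numpy as np,pickle
s=arm.observe();print(s)
for n in("scene","top"):
    im=arm.get_image(n);pickle.dump(im,open(f"pics/{n}.pkl","wb"))
    cv2.imwrite(f"pics/{n}0.png",im["pixels"][:,:,::-1])
    print(n,im["fx"],im["cx"],im["cy"],im["xyz"],im["rotation"])
E
```

```text
pics
{'clock': 0.0, 'joints': array([-1.43659829,  0.43519591,  0.02500284,  1.57410913, -0.01160837,
        1.13400624, -0.07507967]), 'dq': array([-8.39878256e-04,  7.28422669e-04, -8.16134301e-05,  1.07257157e-03,
       -1.76702343e-03,  9.71712407e-06,  1.19878280e-03]), 'joint_efforts': array([-2.81878902e-04, -6.67866397e+01,  9.84570198e-01, -3.14464438e+01,
       -6.05668151e-02,  4.27112239e-02,  1.67157918e-04]), 'position': array([0.14657244, 0.60706542, 0.24495747]), 'ee_rot': array([-3.71213491e-01, -3.11954390e+00,  2.47064270e-03]), 'force': array([-0.2927229 , -0.82353044, -0.34034638]), 'ft_torque': array([ 0.02096935,  0.02725243, -0.00137462]), 'gripper_force': 0.0, 'width': 1.0017896691370263}
scene 497.5923787435917 313.24998146171225 203.26427738449726 [ 0.10686841 -0.96812355  0.99775938] [-2.25336562  0.54529727 -0.23369732]
top 388.04228553021113 325.11223781691103 193.90372576984794 [ 0.41181975 -0.01135171  1.27646157] [-2.1358365   2.19237019 -0.16187718]
```

View pics/top0.png

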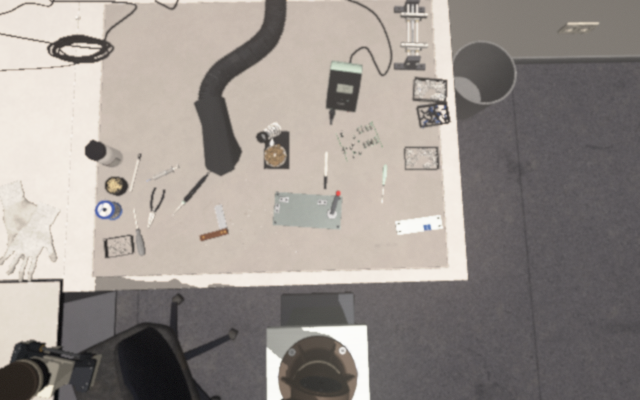

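View pics/scene0.png

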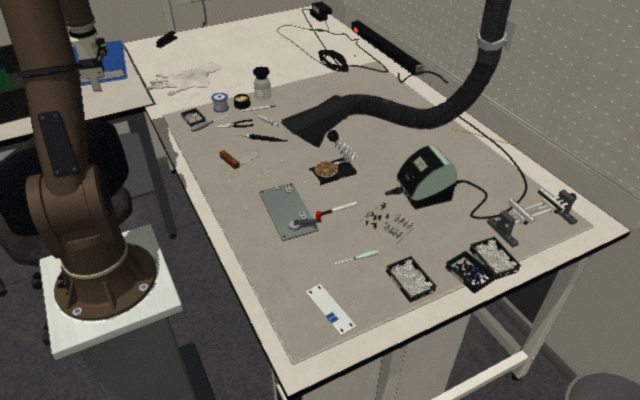

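The top view has up = +x and left = +y. It shows the jig at about (307,210) and the red knob at (338,193) with the lever along +x. The panel is at (420,225), blue edge toward the robot, and the square is at (215,230) with its brown stock at the bottom and the blade up. The marker (325,170), board (360,142), driver (384,183) and tray (421,158) are all behind the work. The scene view agrees with this. Next I get coarse positions.

```bash
cat > h.py <<'E'
from cell import arm
import cv2,numpy as np,pickle
from scipy.spatial.transform import Rotation as R
def cam(n):
    """image plus camera pose in the world (C: centre, Rc: camera->world)"""
    s=arm.observe(); im=arm.get_image(n)
    return pose(im,s)
def pose(im,s=None):
    if "T_tool_cam" in im:
        T=np.eye(4);T[:3,:3]=R.from_rotvec(s["ee_rot"]).as_matrix();T[:3,3]=s["position"]
        T=T@np.array(im["T_tool_cam"]);im["C"]=T[:3,3];im["Rc"]=T[:3,:3]
    else: im["C"]=np.array(im["xyz"]);im["Rc"]=R.from_rotvec(im["rotation"]).as_matrix()
    return im
def ray(im,uv,z):
    uv=np.atleast_2d(np.asarray(uv,float))
    d=np.c_[(uv[:,0]-im["cx"])/im["fx"],(uv[:,1]-im["cy"])/im["fy"],np.ones(len(uv))]@im["Rc"].T
    return im["C"]+d*((z-im["C"][2])/d[:,2])[:,None]
def proj(im,P):
    p=(np.atleast_2d(P)-im["C"])@im["Rc"]
    return p[:,:2]/p[:,2:]*[im["fx"],im["fy"]]+[im["cx"],im["cy"]]
def depthpts(im,mask):
    v,u=np.nonzero(mask&(im["z_map"]>0));z=im["z_map"][v,u]
    p=np.c_[(u-im["cx"])/im["fx"]*z,(v-im["cy"])/im["fy"]*z,z]
    return p@im["Rc"].T+im["C"]
def blobs(m,amin):
    n,l,st,c=cv2.connectedComponentsWithStats(m.astype(np.uint8))
    return [(st[i,4],c[i],l==i) for i in range(1,n) if st[i,4]>=amin]
def tgt(dx,dy,dz,yaw=0):
    """world shift -> tool shift, for the present orientation"""
    s=arm.observe();return R.from_rotvec(s["ee_rot"]).as_matrix().T@[dx,dy,dz]
E
python3 - <<'E'
from h import *
im=pose(pickle.load(open("pics/top.pkl","rb")))
p=im["pixels"];hsv=cv2.cvtColor(p,cv2.COLOR_RGB2HSV);H,S,V=[hsv[...,i].astype(int) for i in range(3)]
roi=np.zeros(H.shape,bool);roi[160:270,100:450]=1
def show(n,m,z,a):
    for A,c,l in blobs(m&roi,a):
        v,u=np.nonzero(l);r=cv2.minAreaRect(np.c_[u,v].astype(np.float32));b=ray(im,cv2.boxPoints(r),z)
        print(n,A,c.round(1),ray(im,c,z)[0].round(3),"sizes",np.linalg.norm(b[0]-b[1]).round(3),np.linalg.norm(b[1]-b[2]).round(3),"corners",b[:,:2].round(3).tolist(),"zdepth",np.median(depthpts(im,l)[:,2]).round(3))
show("red",(((H<6)|(H>174))&(S>150)),.046,3)
show("blue",(H>100)&(H<125)&(S>120),.008,8)
show("white",(V>225)&(S<25),.008,150)
show("brown",(H<15)&(S>110)&(V<190),.024,25)
show("jig",(H>75)&(H<110)&(S>15)&(S<70)&(V>90)&(V<190),.010,300)
for q in [(210,230),(420,225),(307,210),(215,215)]: print(q,hsv[q[1],q[0]])
E
```

```text
red 6 [337.5 193. ] [ 0.573 -0.079  0.046] sizes 0.003 0.006 corners [[0.576, -0.077], [0.576, -0.08], [0.57, -0.08], [0.57, -0.077]] zdepth 0.06
blue 21 [111.1 209.9] [0.541 0.656 0.008] sizes 0.047 0.017 corners [[0.518, 0.672], [0.564, 0.661], [0.559, 0.645], [0.513, 0.656]] zdepth 0.053
white 585 [444.4 209.2] [ 0.515 -0.432  0.008] sizes 0.165 0.36 corners [[0.684, -0.293], [0.68, -0.458], [0.321, -0.434], [0.325, -0.275]] zdepth 0.002
white 585 [417.8 224.3] [ 0.468 -0.341  0.008] sizes 0.153 0.047 corners [[0.481, -0.265], [0.499, -0.417], [0.453, -0.421], [0.435, -0.27]] zdepth 0.009
brown 85 [213.1 234.3] [0.452 0.322 0.024] sizes 0.082 0.011 corners [[0.449, 0.362], [0.467, 0.283], [0.457, 0.28], [0.438, 0.359]] zdepth 0.026
(210, 230) [ 15  30 204]
(420, 225) [ 30   3 250]
(307, 210) [ 51  10 175]
(215, 215) [ 15  28 204]
```

Run:
```python
from h import *
s=arm.observe();im=cam("wrist");print(np.array(im["T_tool_cam"]).round(4),im["fx"],im["cx"],im["cy"],im["C"])
t=pose(pickle.load(open("pics/top.pkl","rb")))
m=(cv2.cvtColor(t["pixels"],cv2.COLOR_RGB2HSV)[...,2]<80);b=np.zeros_like(m);b[0:178,190:290]=1
q=depthpts(t,m&b);q=q[q[:,2]>.05];print("hose",q.min(0),q.max(0))
for x in np.arange(.6,1.2,.06):
    k=q[abs(q[:,0]-x)<.03]
    if len(k):print(x.round(2),k[:,1].min().round(2),k[:,1].max().round(2),k[:,2].min().round(2),k[:,2].max().round(2))
```

```text
[[ 7.000e-04 -9.530e-01 -3.029e-01  8.260e-02]
 [ 1.000e+00  6.000e-04  3.000e-04  1.400e-03]
 [-1.000e-04 -3.029e-01  9.530e-01 -1.391e-01]
 [ 0.000e+00  0.000e+00  0.000e+00  1.000e+00]] 286.69631423297744 319.5487531109191 198.89265001002403 [0.06656806 0.628047   0.38419662]
hose [0.63023468 0.07534994 0.05189382] [1.17471046 0.35346887 0.15945747]
0.66 0.23 0.32 0.08 0.14
0.72 0.13 0.33 0.05 0.14
0.78 0.15 0.34 0.06 0.14
0.84 0.26 0.35 0.09 0.15
0.9 0.26 0.34 0.09 0.14
0.96 0.19 0.33 0.09 0.14
1.02 0.12 0.27 0.08 0.14
1.08 0.09 0.19 0.09 0.13
1.14 0.08 0.14 0.11 0.16
```

```bash
cat >> h.py <<'E'
def plan(x,y,z,yaw=0.,n=8):
    """n equal rows to TCP xyz, tool x = world y turned by yaw (ccw from above), pointing down"""
    s=arm.observe();A=R.from_rotvec(s["ee_rot"])
    B=R.from_rotvec([0,0,yaw])*R.from_matrix(np.array([[0,1,0],[1,0,0],[0,0,-1.]]))
    rv=(A.inv()*B).as_rotvec()/n; d=(np.array([x,y,z])-s["position"])/n
    print("total",(d*n).round(4),"turn",(rv*n).round(4))
    for i in range(n): print("[%.4f,%.4f,%.4f,%.4f,%.4f,%.4f],"%(*(A*R.from_rotvec(rv*i)).inv().apply(d),*rv))
E
python3 -c "
from h import *
plan(.46,.31,.14,0,9)"
```

```text
total [ 0.3134 -0.2972 -0.1051] turn [-9.0000e-04  9.0000e-04  1.3339e+00]
[-0.0416,-0.0239,0.0117,-0.0001,0.0001,0.1482],
[-0.0447,-0.0175,0.0117,-0.0001,0.0001,0.1482],
[-0.0468,-0.0107,0.0117,-0.0001,0.0001,0.1482],
[-0.0478,-0.0037,0.0117,-0.0001,0.0001,0.1482],
[-0.0479,0.0034,0.0117,-0.0001,0.0001,0.1482],
[-0.0468,0.0104,0.0117,-0.0001,0.0001,0.1482],
[-0.0448,0.0172,0.0117,-0.0001,0.0001,0.1482],
[-0.0418,0.0237,0.0117,-0.0001,0.0001,0.1482],
[-0.0378,0.0296,0.0117,-0.0001,0.0001,0.1482],
```

>>> {"op": "arm_command", "data": {
  "targets": [
    [[-0.042, -0.024, 0.0117, 0, 0, 0.148], [-0.045, -0.0175, 0.0117, 0, 0, 0.148], [-0.047, -0.011, 0.0117, 0, 0, 0.148], [-0.048, -0.004, 0.0117, 0, 0, 0.148], [-0.048, 0.0035, 0.0117, 0, 0, 0.148], [-0.047, 0.0105, 0.0117, 0, 0, 0.148], [-0.045, 0.017, 0.0117, 0, 0, 0.148], [-0.042, 0.0235, 0.0117, 0, 0, 0.148], [-0.038, 0.0295, 0.0117, 0, 0, 0.148], [0, 0, 0, 0, 0, 0]]
  ]
}}

```text
clock: 1.4
position: [0.4635, 0.3047, 0.1397]
ee_rot: [2.227, 2.213, -0.002]
force: [0.0, -0.1, -0.1]
width: 1.002
gripper_force: 0.0
```

```bash
cat >> h.py <<'E'
def snap(tag):
    im=cam("wrist");pickle.dump(im,open(f"pics/{tag}.pkl","wb"));cv2.imwrite(f"pics/{tag}.png",im["pixels"][:,:,::-1]);return im
def load(tag): return pickle.load(open(f"pics/{tag}.pkl","rb"))
E
python3 -c "
from h import *
snap('sq1')"
```

>>> {"op": "arm_command", "data": {
  "targets": [
    [[-0.055, 0.0133, -0.002, 0, 0, 0], [-0.055, 0.0133, -0.002, 0, 0, 0], [-0.055, 0.0133, -0.002, 0, 0, 0], [-0.055, 0.0133, -0.002, 0, 0, 0], [-0.055, 0.0133, -0.002, 0, 0, 0], [0, 0, 0, 0, 0, 0]]
  ]
}}

```text
clock: 2.2
position: [0.5288, 0.0301, 0.1511]
ee_rot: [2.223, 2.217, 0.0]
force: [0.2, 0.9, 0.7]
width: 1.002
gripper_force: 0.0
```

```bash
python3 -c "
from h import *
snap('jig1')"
```

>>> {"op": "arm_command", "data": {
  "targets": [
    [[-0.062, -0.0103, 0.001, 0, 0, 0], [-0.062, -0.0103, 0.001, 0, 0, 0], [-0.062, -0.0103, 0.001, 0, 0, 0], [-0.062, -0.0103, 0.001, 0, 0, 0], [-0.062, -0.0103, 0.001, 0, 0, 0], [-0.062, -0.0103, 0.001, 0, 0, 0], [0, 0, 0, 0, 0, 0]]
  ]
}}

```text
clock: 3.12
position: [0.4664, -0.3396, 0.1446]
ee_rot: [2.223, 2.218, -0.003]
force: [1.1, -0.2, -0.4]
width: 0.999
gripper_force: 0.0
```

```bash
python3 -c "
from h import *
im=snap('pan1')
a=load('sq1')['pixels'];b=load('jig1')['pixels'];c=im['pixels']
cv2.imwrite('pics/three.png',np.vstack([np.hstack([cv2.resize(x,(400,250)) for x in (a,c)]),np.hstack([cv2.resize(b[60:380,80:560],(525,350)),np.zeros((350,275,3),np.uint8)])])[:,:,::-1])
print(arm.observe()['position'],arm.observe()['joints'])"
```

```text
[ 0.4675632  -0.33619087  0.14426015] [ 0.19241948  0.48653615  0.47736828  1.8435549  -0.28294971  0.87903199
  0.80579022]
```

View pics/three.png

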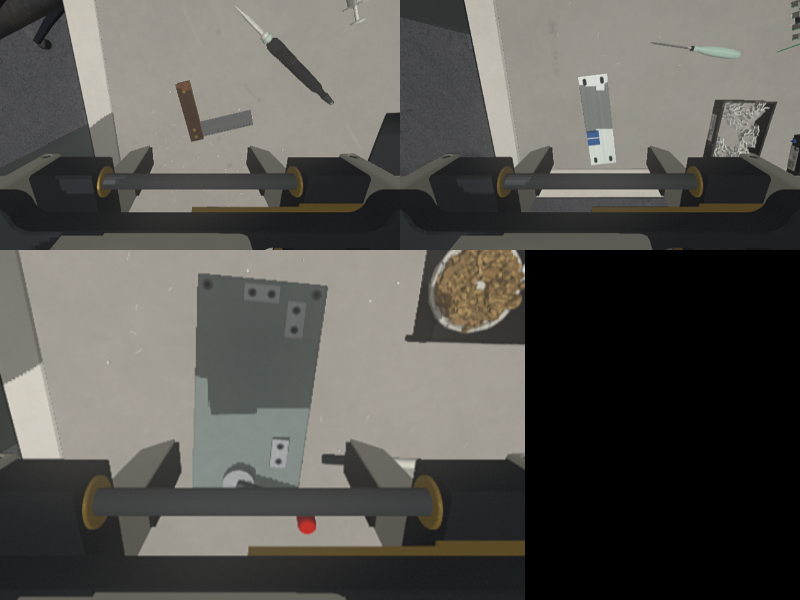

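The mosaic holds three wrist views, up = +y and right = +x. The square (top left) and the panel (top right, blue patch at the lower left) are fully visible. The jig (bottom) shows both far-side stops, the left stop and the red knob, but the gripper hides its right end. Next I measure using the height map.

```bash
cat >> h.py <<'E'
def hmap(im):
    v,u=np.mgrid[:400,:640];z=im["z_map"]
    P=np.stack([(u-im["cx"])/im["fx"]*z,(v-im["cy"])/im["fy"]*z,z],-1)@im["Rc"].T+im["C"]
    P[z<=0]=np.nan;return P
def rects(im,m,z,a):
    for A,c,l in blobs(m,a):
        v,u=np.nonzero(l);q=ray(im,np.c_[u,v],z)[:,:2]
        r=cv2.minAreaRect((q*1000).astype(np.float32));b=cv2.boxPoints(r)
        print(A,c.round(0),"centre",np.round(r[0],1),"size",np.round(r[1],1),"ang",round(r[2],2),"box",b.round(1).tolist())
E
python3 - <<'E'
from h import *
for t,z0,hi,z in(("pan1",.004,.016,.008),("sq1",.014,.04,.024),("sq1",.003,.014,.0108),("jig1",.004,.013,.010),("jig1",.0135,.02,.016),("jig1",.025,.07,.0595)):
    im=load(t);P=hmap(im);h=P[...,2];print(t,"bench",np.nanmedian(h[20:200,200:400]).round(4))
    m=(h>z0)&(h<hi);m[235:]=0
    if t!="jig1": m[:,500:]=0;m[:,:200]=0
    else: m[235:]=0;m[:,:150]=0;m[:,500:]=0
    if z==.0595: 
        m=(h>z0)&(h<hi)&(im["pixels"][...,0]>120)&(im["pixels"][...,1]<60)
    rects(im,m,z,60)
E
```

```text
pan1 bench 0.0024
680 [466.  77.] centre [ 583.9 -226.1] size [13.  92.7] ang 78.46 box [[537.2000122070312, -223.1999969482422], [628.0, -241.6999969482422], [630.7000122070312, -228.89999389648438], [539.7999877929688, -210.39999389648438]]
5138 [315. 176.] centre [ 462.1 -325.8] size [ 43.9 119.2] ang 6.68 box [[433.3999938964844, -269.1000061035156], [447.20001220703125, -387.6000061035156], [490.79998779296875, -382.5], [477.0, -264.0]]
296 [495. 214.] centre [ 647.9 -354.7] size [56.3  9.1] ang 89.66 box [[643.2000122070312, -382.79998779296875], [652.2999877929688, -382.8999938964844], [652.5999755859375, -326.6000061035156], [643.5, -326.5]]
sq1 bench 0.0024
1911 [462.  93.] centre [585.8 396.4] size [ 16.7 102.9] ang 50.64 box [[540.7000122070312, 422.5], [620.2999877929688, 357.29998779296875], [630.9000244140625, 370.20001220703125], [551.2999877929688, 435.5]]
2173 [303. 177.] centre [449.6 325.4] size [20.7 89.8] ang 13.54 box [[429.0, 366.6000061035156], [450.1000061035156, 279.3999938964844], [470.20001220703125, 284.20001220703125], [449.20001220703125, 371.5]]
sq1 be
[... 1048 characters left out ...]
], [544.5, 126.4000015258789], [514.7999877929688, 129.3000030517578]]
574 [349. 124.] centre [556.9  99.3] size [29.8 16. ] ang 84.61 box [[547.5999755859375, 85.19999694824219], [563.5, 83.69999694824219], [566.2999877929688, 113.4000015258789], [550.4000244140625, 114.9000015258789]]
64 [486. 120.] centre [683.3 101.2] size [ 6.2 28.7] ang 48.57 box [[670.5, 108.4000015258789], [692.0, 89.4000015258789], [696.0999755859375, 94.0999984741211], [674.5999755859375, 113.0999984741211]]
jig1 bench 0.0029
156 [360. 312.] centre [568.3 -74.4] size [13.9 14.5] ang 89.8 box [[561.0, -81.30000305175781], [575.5, -81.4000015258789], [575.5999755859375, -67.5], [561.0999755859375, -67.4000015258789]]
```

Run:
```python
from h import *
im=load("pan1");h=hmap(im)[...,2];m=(h>.004)&(h<.016);m[275:]=0;m[:,:250]=0;m[:,420:]=0
rects(im,m,.008,500)
p=im["pixels"].astype(int);b=(p[...,2]>p[...,0]+50);b[275:]=0
rects(im,b,.008,40)
plan(.4639,-.3410,.06,.1165,2)
```

```text
6263 [316. 189.] centre [ 464.2 -341.2] size [ 44.4 150.4] ang 6.69 box [[433.3999938964844, -269.1000061035156], [450.8999938964844, -418.5], [495.0, -413.29998779296875], [477.5, -264.0]]
157 [308. 215.] centre [ 454.4 -360.7] size [19.2 10.2] ang 8.6 box [[444.1000061035156, -357.1000061035156], [445.70001220703125, -367.20001220703125], [464.6000061035156, -364.3999938964844], [463.1000061035156, -354.29998779296875]]
171 [310. 227.] centre [ 456.  -374.2] size [19.1 10.3] ang 6.71 box [[445.8999938964844, -370.20001220703125], [447.1000061035156, -380.3999938964844], [466.1000061035156, -378.20001220703125], [464.8999938964844, -367.8999938964844]]
total [-0.0037 -0.0048 -0.0843] turn [-0.     -0.0003 -0.1154]
[-0.0024,-0.0018,0.0421,-0.0000,-0.0001,-0.0577],
[-0.0023,-0.0020,0.0421,-0.0000,-0.0001,-0.0577],
```

>>> {"op": "arm_command", "data": {
  "targets": [
    [[-0.0024, -0.002, 0.042, 0, 0, -0.058], [-0.0023, -0.002, 0.042, 0, 0, -0.058], [0, 0, 0.019, 0, 0, 0], [0, 0, 0.019, 0, 0, 0], [0, 0, 0, 0, 0, 0]]
  ],
  "jaw": 0.09
}}

```text
clock: 3.8
position: [0.4641, -0.3386, 0.0214]
ee_rot: [-2.082, -2.35, -0.001]
force: [0.5, -0.6, 0.5]
width: 0.981
gripper_force: 0.0
```

>>> {"op": "arm_command", "data": {
  "targets": [
    [[0, 0, 0, 0, 0, 0], [0, 0, 0, 0, 0, 0], [0, 0, 0, 0, 0, 0], [0, 0, 0, 0, 0, 0], [0, 0, 0, 0, 0, 0], [0, 0, 0, 0, 0, 0]]
  ],
  "jaw": 0.03,
  "newtons": 30
}}

```text
clock: 4.55
position: [0.4635, -0.3409, 0.0226]
ee_rot: [2.087, 2.348, 0.0]
force: [0.3, 0.3, 1.5]
width: 0.473
gripper_force: 30.0
```

>>> {"op": "arm_command", "data": {
  "targets": [
    [[0, 0, -0.03, 0, 0, 0], [0, 0, -0.038, 0, 0, 0], [0, 0, 0, 0, 0, 0]]
  ]
}}

```text
clock: 4.92
position: [0.4648, -0.342, 0.0928]
ee_rot: [2.084, 2.345, 0.001]
force: [0.6, -0.3, -2.4]
width: 0.471
gripper_force: 30.0
```

```bash
python3 -c "
from h import *
plan(.5168,.0370,.088,-.094,8);print(arm.observe()['width'])"
```

```text
total [ 0.052   0.379  -0.0048] turn [0.0039 0.0023 0.2118]
[0.0463,0.0120,0.0005,0.0005,0.0003,0.0265],
[0.0466,0.0108,0.0005,0.0005,0.0003,0.0265],
[0.0469,0.0096,0.0005,0.0005,0.0003,0.0265],
[0.0471,0.0083,0.0005,0.0005,0.0003,0.0265],
[0.0473,0.0071,0.0006,0.0005,0.0003,0.0265],
[0.0475,0.0058,0.0006,0.0005,0.0003,0.0265],
[0.0476,0.0046,0.0006,0.0005,0.0003,0.0265],
[0.0477,0.0033,0.0006,0.0005,0.0003,0.0265],
0.47102653328745425
```

>>> {"op": "arm_command", "data": {
  "targets": [
    [[0.0463, 0.012, 0, 0, 0, 0.0265], [0.0466, 0.0108, 0, 0, 0, 0.0265], [0.0469, 0.0096, 0, 0, 0, 0.0265], [0.0471, 0.0083, 0, 0, 0, 0.0265], [0.0473, 0.0071, 0, 0, 0, 0.0265], [0.0475, 0.0058, 0, 0, 0, 0.0265], [0.0476, 0.0046, 0, 0, 0, 0.0265], [0.0477, 0.0033, 0, 0, 0, 0.0265], [0, 0, 0, 0, 0, 0], [0, 0, 0, 0, 0, 0]]
  ]
}}

```text
clock: 6.18
position: [0.5149, 0.0378, 0.0897]
ee_rot: [-2.323, -2.115, 0.002]
force: [0.0, -0.8, -1.2]
width: 0.471
gripper_force: 30.0
```

Run:
```python
from h import *
im=snap("jig2");P=hmap(im);h=P[...,2]
plan(.5168,.0370,.04,-.094,2)
m=(h>.004)&(h<.0135);m[290:]=0;m[:,:200]=0;m[:,460:]=0;print("plate");rects(im,m,.01,500)
m=(h>.0135)&(h<.024);m[290:]=0;m[:,:200]=0;m[:,460:]=0;print("stops");rects(im,m,.016,100)
m=(h>.06)&(h<.10);m[290:]=0;m[:,:200]=0;m[:,460:]=0;print("panel");rects(im,m,.078,500)
```

```text
total [ 0.0018 -0.0001 -0.05  ] turn [-0.0009  0.0009 -0.0011]
[0.0001,0.0009,0.0250,-0.0004,0.0005,-0.0005],
[0.0000,0.0009,0.0250,-0.0004,0.0005,-0.0005],
plate
10204 [332. 152.] centre [524.6  71.9] size [123.9 110.4] ang 84.15 box [[463.3999938964844, 15.899999618530273], [573.2999877929688, 4.699999809265137], [585.9000244140625, 127.9000015258789], [476.0, 139.1999969482422]]
stops
882 [329. 107.] centre [529.1 121. ] size [13.5 29.6] ang 84.68 box [[513.7999877929688, 115.69999694824219], [543.2999877929688, 113.0], [544.5, 126.4000015258789], [515.0, 129.10000610351562]]
843 [370. 134.] centre [556.9  99.1] size [29.2 16.1] ang 84.72 box [[547.5, 85.30000305175781], [563.5, 83.80000305175781], [566.2000122070312, 112.9000015258789], [550.2000122070312, 114.4000015258789]]
panel
13246 [319. 205.] centre [517.7  68.6] size [87.9 86. ] ang 84.71 box [[470.79998779296875, 28.799999237060547], [556.5, 20.899999618530273], [564.5999755859375, 108.4000015258789], [478.8999938964844, 116.4000015258789]]
```

View pics/jig2.png

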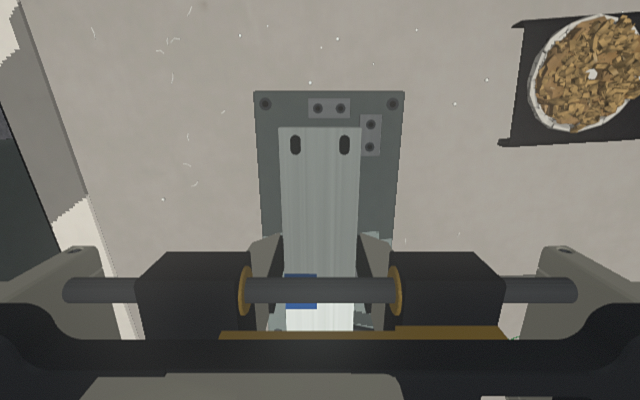

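The picture shows the held panel over the jig. Its left end is at rows 127–130, about 2–3 mm short of the left stop (318–340,108), with the far block at (370,134). Blue edge is on the left (toward the robot). I'm lowering now.

>>> {"op": "arm_command", "data": {
  "targets": [
    [[-0.0005, 0.001, 0.025, 0, 0, 0], [-0.0005, 0.001, 0.025, 0, 0, 0], [0, 0, 0.004, 0, 0, 0], [0, 0, 0, 0, 0, 0], [0, 0, 0, 0, 0, 0]]
  ]
}}

```text
clock: 6.85
position: [0.518, 0.0367, 0.0373]
ee_rot: [2.324, 2.113, 0.002]
force: [-0.4, 0.3, -0.8]
width: 0.471
gripper_force: 30.0
```

>>> {"op": "arm_command", "data": {
  "targets": [
    [[0, 0, 0.002, 0, 0, 0], [0, 0, 0.0015, 0, 0, 0], [0, 0, 0, 0, 0, 0], [0, 0, 0, 0, 0, 0]]
  ]
}}

```text
clock: 7.35
position: [0.5175, 0.0371, 0.033]
ee_rot: [-2.323, -2.115, -0.0]
force: [0.5, 0.2, -1.2]
width: 0.47
gripper_force: 30.0
```

>>> {"op": "arm_command", "data": {
  "targets": [
    [[0, 0.0015, 0, 0, 0, 0], [0, 0.0015, 0, 0, 0, 0], [0, 0.001, 0, 0, 0, 0], [0, 0, 0, 0, 0, 0], [0, 0, 0, 0, 0, 0]]
  ]
}}

```text
clock: 7.98
position: [0.5213, 0.0367, 0.0329]
ee_rot: [-2.323, -2.114, 0.0]
force: [-1.3, 0.5, -2.4]
width: 0.466
gripper_force: 30.0
```

>>> {"op": "arm_command", "data": {
  "targets": [
    [[0, 0.001, 0, 0, 0, 0], [0, 0.001, 0, 0, 0, 0], [0, 0, 0, 0, 0, 0], [0, 0, 0, 0, 0, 0]]
  ]
}}

```text
clock: 8.48
position: [0.5214, 0.0367, 0.0326]
ee_rot: [-2.321, -2.113, 0.004]
force: [-6.8, 0.3, 2.0]
width: 0.468
gripper_force: 30.0
```

>>> {"op": "arm_command", "data": {
  "targets": [
    [[0.0015, 0, 0, 0, 0, 0], [0.0015, 0, 0, 0, 0, 0], [0.001, 0, 0, 0, 0, 0], [0, 0, 0, 0, 0, 0], [0, 0, 0, 0, 0, 0]]
  ]
}}

```text
clock: 9.1
position: [0.5215, 0.0384, 0.0325]
ee_rot: [-2.324, -2.112, 0.007]
force: [-7.1, -6.3, 3.7]
width: 0.471
gripper_force: 30.0
```

>>> {"op": "arm_command", "data": {
  "targets": [
    [[0, 0, 0, 0, 0, 0], [0, 0, 0, 0, 0, 0], [0, 0, 0, 0, 0, 0], [0, 0, 0, 0, 0, 0]]
  ],
  "jaw": 0.075
}}

```text
clock: 9.6
position: [0.5241, 0.0407, 0.0331]
ee_rot: [2.323, 2.115, 0.001]
force: [-1.0, 0.1, -0.1]
width: 0.812
gripper_force: 0.0
```

>>> {"op": "arm_command", "data": {
  "targets": [
    [[0, 0, -0.02, 0, 0, 0], [-0.01, 0, -0.05, 0, 0, 0], [-0.03, 0, -0.05, 0, 0, 0], [-0.02, 0, 0, 0, 0, 0], [0, 0, 0, 0, 0, 0]]
  ]
}}

```text
clock: 10.22
position: [0.5183, -0.0205, 0.1536]
ee_rot: [2.326, 2.111, 0.002]
force: [0.3, 0.4, 0.1]
width: 0.816
gripper_force: 0.0
```

```bash
cat > seat.py <<'E'
from h import *
import sys
im=snap(sys.argv[1]);P=hmap(im);h=P[...,2]
off=np.nanmedian(h[20:90,200:400]);print("bench",off)
def sel(lo,hi):
    m=(h-off>lo)&(h-off<hi)&(P[...,0]>.43)&(P[...,0]<.60)&(P[...,1]>-.11)&(P[...,1]<.15);return m
print("stops");rects(im,sel(.0135,.0168),.016,100)
print("panel");rects(im,sel(.0169,.021),.018,300)
r=im["pixels"].astype(int);print("knob");rects(im,(r[...,0]>110)&(r[...,1]<60)&(h>.025),.0595,60)
E
python3 seat.py jig3
```

```text
bench 0.009465227490859651
stops
370 [307. 229.] centre [503.5 -57.2] size [32.2 27.6] ang 56.93 box [[483.20001220703125, -63.20000076293945], [506.29998779296875, -78.30000305175781], [523.9000244140625, -51.29999923706055], [500.79998779296875, -36.20000076293945]]
panel
knob
112 [376. 260.] centre [564.9 -74.8] size [ 8.7 14.8] ang 2.06 box [[560.2999877929688, -67.5999984741211], [560.7999877929688, -82.4000015258789], [569.5, -82.0], [569.0, -67.30000305175781]]
```

View pics/jig3.png

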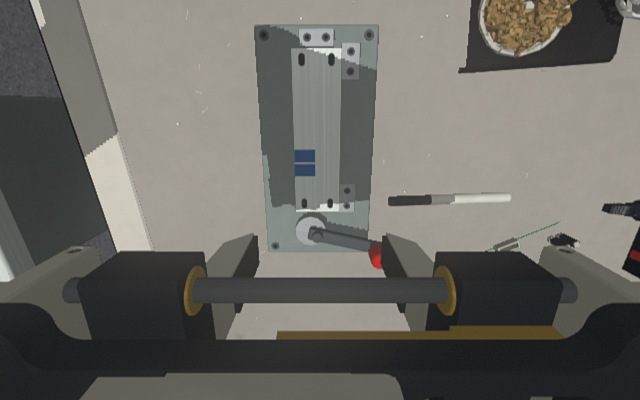

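The picture shows the panel seated: left end against the left stop at row 47, far edge along both far blocks (x≈342), knob at (378,256). I'll check the numbers with the correct bench offset.

```bash
sed -i 's/^im=snap.*;P=/im=snap(sys.argv[1]) if len(sys.argv)<3 else load(sys.argv[1]);P=/; s/^off=.*/off=.0026/; s/P\[...,0\]<.60)/P[...,0]<.585)/' seat.py
sed -i 's/\.0168)/.0167)/; s/sel(.0169,.021)/sel(.0167,.021)/' seat.py; python3 seat.py jig3 x
python3 - <<'E'
from h import *
im=load("jig3");h=hmap(im)[...,2]
for n,u,v in(("bench",200,100),("plate",280,120),("panel",318,110),("stop",318,38),("blk",351,60),("lever",350,242)):print(n,h[v,u].round(4))
E
```

```text
stops
266 [316.  36.] centre [528.9 120.8] size [13.8 29.2] ang 84.52 box [[513.7000122070312, 115.30000305175781], [542.7999877929688, 112.5], [544.2000122070312, 126.19999694824219], [515.0, 129.0]]
7881 [319. 126.] centre [529.1  38.6] size [154.3  60. ] ang 84.6 box [[492.0, -35.400001525878906], [551.7000122070312, -41.0], [566.2000122070312, 112.69999694824219], [506.5, 118.30000305175781]]
panel
knob
112 [376. 260.] centre [564.9 -74.8] size [ 8.7 14.8] ang 2.06 box [[560.2999877929688, -67.5999984741211], [560.7999877929688, -82.4000015258789], [569.5, -82.0], [569.0, -67.30000305175781]]
bench 0.0022
plate 0.0105
panel 0.0173
stop 0.0165
blk 0.0151
lever 0.0322
```

```bash
python3 -c "
from h import *
print(arm.observe()['joints'].round(2))
plan(.5694,-.0748,.10,1.286,8)"
```

```text
[-0.49  0.4   0.56  1.98 -0.28  0.84  0.13]
total [ 0.0514 -0.0556 -0.0529] turn [ 3.0000e-04 -4.0000e-04 -1.3812e+00]
[-0.0063,0.0071,0.0066,0.0000,-0.0001,-0.1727],
[-0.0074,0.0059,0.0066,0.0000,-0.0001,-0.1727],
[-0.0083,0.0045,0.0066,0.0000,-0.0001,-0.1727],
[-0.0090,0.0030,0.0066,0.0000,-0.0001,-0.1727],
[-0.0094,0.0014,0.0066,0.0000,-0.0001,-0.1727],
[-0.0095,-0.0002,0.0066,0.0000,-0.0001,-0.1727],
[-0.0093,-0.0018,0.0066,0.0000,-0.0001,-0.1727],
[-0.0088,-0.0034,0.0066,0.0000,-0.0001,-0.1727],
```

>>> {"op": "arm_command", "data": {
  "targets": [
    [[-0.0063, 0.0071, 0.0066, 0, 0, -0.1727], [-0.0074, 0.0059, 0.0066, 0, 0, -0.1727], [-0.0083, 0.0045, 0.0066, 0, 0, -0.1727], [-0.009, 0.003, 0.0066, 0, 0, -0.1727], [-0.0094, 0.0014, 0.0066, 0, 0, -0.1727], [-0.0095, 0, 0.0066, 0, 0, -0.1727], [-0.0093, -0.0018, 0.0066, 0, 0, -0.1727], [-0.0088, -0.0034, 0.0066, 0, 0, -0.1727], [0, 0, 0, 0, 0, 0], [0, 0, 0, 0, 0, 0]]
  ],
  "jaw": 0.05
}}

```text
clock: 11.52
position: [0.5695, -0.0736, 0.0997]
ee_rot: [-0.448, -3.108, -0.001]
force: [-0.5, 0.2, 0.2]
width: 0.544
gripper_force: 0.0
```

```bash
python3 -c "
from h import *
plan(.5694,-.0748,.056,1.286,2)
im=cam('scene');cv2.imwrite('pics/sc1.png',cv2.resize(im['pixels'][150:280,240:400],(800,650))[:600,:,::-1])"
```

```text
total [-0.0001 -0.0012 -0.0437] turn [ 0.0004 -0.0013 -0.0015]
[-0.0001,-0.0006,0.0219,0.0002,-0.0006,-0.0007],
[-0.0001,-0.0006,0.0219,0.0002,-0.0006,-0.0007],
```

View pics/sc1.png

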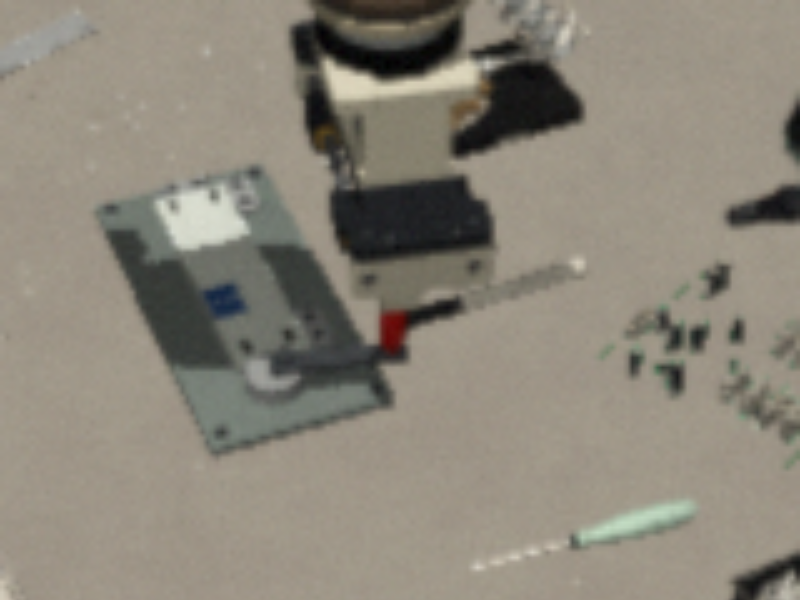

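The crop shows the gripper directly above the red knob at (392,330). The marker lies low behind it at (520,285), well below the fingertip height I plan to use. I'll descend and grip.

>>> {"op": "arm_command", "data": {
  "targets": [
    [[0, -0.0006, 0.015, 0, 0, 0], [0, -0.0006, 0.015, 0, 0, 0], [0, 0, 0.013, 0, 0, 0], [0, 0, 0, 0, 0, 0]]
  ]
}}

```text
clock: 12.08
position: [0.5685, -0.0757, 0.0556]
ee_rot: [-0.444, -3.107, 0.0]
force: [-0.2, -0.3, -0.6]
width: 0.545
gripper_force: 0.0
```

>>> {"op": "arm_command", "data": {
  "targets": [
    [[0, 0, 0, 0, 0, 0], [0, 0, 0, 0, 0, 0], [0, 0, 0, 0, 0, 0], [0, 0, 0, 0, 0, 0]]
  ],
  "jaw": 0.01,
  "newtons": 8
}}

```text
clock: 12.58
position: [0.57, -0.0763, 0.0575]
ee_rot: [0.444, 3.109, -0.0]
force: [0.9, 0.1, 0.3]
width: 0.176
gripper_force: 8.0
```

>>> {"op": "arm_command", "data": {
  "targets": [
    [[0.0006, -0.0087, 0, 0, 0, 0.145], [0.0006, -0.0087, 0, 0, 0, 0.145], [0.0006, -0.0087, 0, 0, 0, 0.145], [0.0006, -0.0087, 0, 0, 0, 0.145], [0.0006, -0.0087, 0, 0, 0, 0.145], [0.0006, -0.0087, 0, 0, 0, 0.145], [0, 0, 0, 0, 0, 0]]
  ]
}}

```text
clock: 13.45
position: [0.5363, -0.1146, 0.0575]
ee_rot: [1.712, 2.633, -0.0]
force: [0.4, -2.3, 1.9]
width: 0.175
gripper_force: 8.0
```

```bash
cat > cam.py <<'E'
from h import *
s=arm.observe();M=R.from_rotvec(s["ee_rot"]).as_matrix();d=s["position"][:2]-[.5118,-.0579]
print("r",np.hypot(*d).round(4),"theta",(-np.arctan2(d[1],d[0])-.094).round(3),"tool",(-np.arctan2(M[1,1],M[0,1])+np.pi/2-.094).round(3),s["force"].round(1),s["width"].round(3))
E
python3 cam.py
```

```text
Traceback (most recent call last):
  File "cam.py", line 3, in <module>
    print("r",np.hypot(*d).round(4),"theta",(-np.arctan2(d[1],d[0])-.094).round(3),"tool",(-np.arctan2(M[1,1],M[0,1])+np.pi/2-.094).round(3),s["force"].round(1),s["width"].round(3))
                                                                                                                                                                 ^^^^^^^^^^^^^^^^
AttributeError: 'float' object has no attribute 'round'
```

>>> {"op": "arm_command", "data": {
  "targets": [
    [[0.0007, -0.0087, 0, 0, 0, 0.145], [0.0007, -0.0087, 0, 0, 0, 0.145], [0.0007, -0.0087, 0, 0, 0, 0.145], [0.0007, -0.0087, 0, 0, 0, 0.145], [0.0001, -0.003, 0, 0, 0, 0.045], [0, 0, 0, 0, 0, 0], [0, 0, 0, 0, 0, 0]]
  ]
}}

```text
clock: 14.32
position: [0.5003, -0.1184, 0.0575]
ee_rot: [2.435, 1.982, 0.001]
force: [2.5, -4.2, 0.6]
width: 0.18
gripper_force: 8.0
```

```bash
sed -i 's/s\["width"\].round(3)/s["width"]/' cam.py; python3 cam.py
```

```text
r 0.0616 theta 1.664 tool 1.681 [ 2.5 -4.2  0.6] 0.18030112418680486
```

>>> {"op": "arm_command", "data": {
  "targets": [
    [[0, 0, 0, 0, 0, 0], [0, 0, 0, 0, 0, 0], [0, 0, -0.03, 0, 0, 0], [0.02, 0, -0.04, 0, 0, -0.04], [0.04, 0.01, -0.03, 0, 0, -0.04], [0.03, 0.01, 0, 0, 0, 0], [0, 0, 0, 0, 0, 0], [0, 0, 0, 0, 0, 0]]
  ],
  "jaw": 0.06
}}

```text
clock: 15.32
position: [0.5328, -0.0321, 0.1568]
ee_rot: [-2.357, -2.076, 0.002]
force: [-0.1, -0.9, -0.7]
width: 0.652
gripper_force: 0.0
```

```bash
python3 seat.py jig4
python3 - <<'E'
from h import *
im=load("jig4");print(arm.observe()["position"])
cv2.imwrite("pics/jig4c.png",cv2.resize(im["pixels"][10:270,200:440],(554,600))[:,:,::-1])
p=im["pixels"].astype(int);b=(p[...,2]>p[...,0]+40);b[270:]=0;b[:,:250]=0;b[:,380:]=0;print("blue");rects(im,b,.018,30)
E
```

```text
stops
8245 [299. 111.] centre [529.5  43.5] size [167.4  60. ] ang 84.66 box [[491.8999938964844, -37.099998474121094], [551.5999755859375, -42.70000076293945], [567.2000122070312, 124.0], [507.3999938964844, 129.60000610351562]]
panel
330 [304. 212.] centre [513.7 -51. ] size [30.2 31.6] ang 69.66 box [[493.70001220703125, -59.599998474121094], [523.2999877929688, -70.5999984741211], [533.7000122070312, -42.29999923706055], [504.1000061035156, -31.399999618530273]]
knob
[ 0.53273174 -0.03261105  0.15682551]
blue
207 [287. 144.] centre [507.6  22.1] size [ 9.5 18.3] ang 82.77 box [[497.8999938964844, 18.600000381469727], [516.0, 16.299999237060547], [517.2000122070312, 25.700000762939453], [499.1000061035156, 28.0]]
172 [288. 158.] centre [506.7   8.6] size [ 9.8 17.8] ang 82.78 box [[497.20001220703125, 4.900000095367432], [514.9000244140625, 2.700000047683716], [516.2000122070312, 12.399999618530273], [498.5, 14.600000381469727]]
```

View pics/jig4c.png

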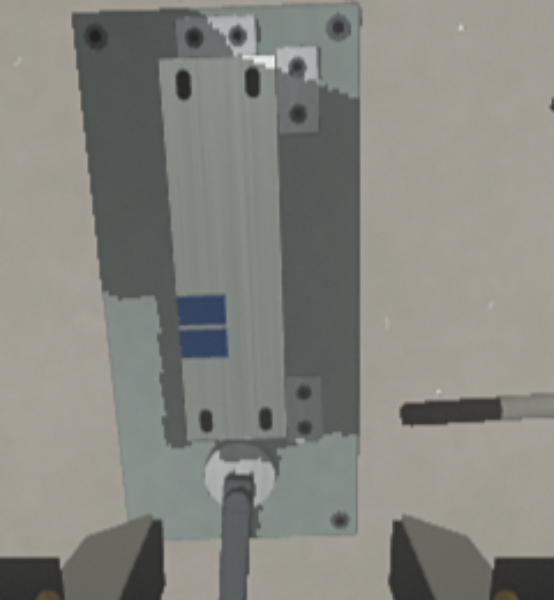

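The crop shows the panel against the left stop (top) and both far blocks (right), with the lever pointing down (-y) past the cam. The tick lies between the blue halves at (203,327). The tick's measured world position, (507.2,15.4) mm, matches the prediction of (506.7,15.5). Next is the square.

```bash
python3 -c "
from h import *
plan(.4496,.3254,.075,.237,8)"
```

```text
total [-0.0831  0.358  -0.0818] turn [-1.200e-03  2.000e-04 -3.651e-01]
[0.0431,-0.0160,0.0102,-0.0002,0.0000,-0.0456],
[0.0437,-0.0140,0.0102,-0.0002,0.0000,-0.0456],
[0.0443,-0.0120,0.0102,-0.0002,0.0000,-0.0456],
[0.0448,-0.0100,0.0102,-0.0002,0.0000,-0.0456],
[0.0453,-0.0079,0.0102,-0.0002,0.0000,-0.0456],
[0.0456,-0.0059,0.0102,-0.0002,0.0000,-0.0456],
[0.0458,-0.0038,0.0102,-0.0002,0.0000,-0.0456],
[0.0459,-0.0017,0.0102,-0.0002,0.0000,-0.0456],
```

>>> {"op": "arm_command", "data": {
  "targets": [
    [[0.0431, -0.016, 0.004, 0, 0, -0.0456], [0.0437, -0.014, 0.004, 0, 0, -0.0456], [0.0443, -0.012, 0.008, 0, 0, -0.0456], [0.0448, -0.01, 0.01, 0, 0, -0.0456], [0.0453, -0.0079, 0.014, 0, 0, -0.0456], [0.0456, -0.0059, 0.014, 0, 0, -0.0456], [0.0458, -0.0038, 0.014, 0, 0, -0.0456], [0.0459, -0.0017, 0.0138, 0, 0, -0.0456], [0, 0, 0, 0, 0, 0], [0, 0, 0, 0, 0, 0]]
  ]
}}

```text
clock: 16.62
position: [0.4507, 0.3244, 0.0752]
ee_rot: [1.944, 2.467, -0.002]
force: [0.9, -0.6, 0.6]
width: 0.658
gripper_force: 0.0
```

```bash
python3 -c "
from h import *
plan(.4496,.3254,.033,.237,2)"
```

```text
total [-0.0011  0.001  -0.0422] turn [-0.0004  0.0013 -0.0014]
[0.0006,-0.0004,0.0211,-0.0002,0.0006,-0.0007],
[0.0006,-0.0004,0.0211,-0.0002,0.0006,-0.0007],
```

>>> {"op": "arm_command", "data": {
  "targets": [
    [[0, 0, 0.021, 0, 0, 0], [0, 0, 0.021, 0, 0, 0], [0, 0, 0, 0, 0, 0], [0, 0, 0, 0, 0, 0]]
  ]
}}

```text
clock: 17.12
position: [0.4512, 0.3251, 0.0342]
ee_rot: [1.945, 2.466, 0.001]
force: [-0.0, -0.3, 0.8]
width: 0.654
gripper_force: 0.0
```

>>> {"op": "arm_command", "data": {
  "targets": [
    [[0, 0, 0, 0, 0, 0], [0, 0, 0, 0, 0, 0], [0, 0, 0, 0, 0, 0], [0, 0, 0, 0, 0, 0], [0, 0, 0, 0, 0, 0]]
  ],
  "jaw": 0.012,
  "newtons": 40
}}

```text
clock: 17.75
position: [0.45, 0.3261, 0.0334]
ee_rot: [-1.942, -2.469, 0.001]
force: [-2.8, -0.6, 2.6]
width: 0.214
gripper_force: 40.0
```

>>> {"op": "arm_command", "data": {
  "targets": [
    [[0, 0, -0.03, 0, 0, 0], [0, 0, -0.03, 0, 0, 0], [0, 0, 0, 0, 0, 0]]
  ]
}}

```text
clock: 18.12
position: [0.4514, 0.3269, 0.095]
ee_rot: [1.942, 2.468, 0.006]
force: [-0.2, -0.2, -2.0]
width: 0.213
gripper_force: 40.0
```

```bash
python3 -c "
from h import *
print(arm.observe()['width'])
plan(.4849,.0393,.095,-.094,7)"
```

```text
0.21285994896313346
total [ 0.0335 -0.2876  0.    ] turn [ 0.0028 -0.0022  0.3314]
[-0.0411,-0.0050,-0.0001,0.0004,-0.0003,0.0473],
[-0.0412,-0.0031,-0.0001,0.0004,-0.0003,0.0473],
[-0.0413,-0.0011,-0.0001,0.0004,-0.0003,0.0473],
[-0.0414,0.0009,-0.0000,0.0004,-0.0003,0.0473],
[-0.0413,0.0028,-0.0000,0.0004,-0.0003,0.0473],
[-0.0411,0.0048,-0.0000,0.0004,-0.0003,0.0473],
[-0.0408,0.0067,-0.0000,0.0004,-0.0003,0.0473],
```

```bash
python3 -c "
from h import *
plan(.487,.0626,.093,-.094,7)"
```

```text
total [ 0.0356 -0.2643 -0.002 ] turn [ 0.0028 -0.0022  0.3314]
[-0.0379,-0.0039,0.0002,0.0004,-0.0003,0.0473],
[-0.0380,-0.0021,0.0002,0.0004,-0.0003,0.0473],
[-0.0381,-0.0003,0.0002,0.0004,-0.0003,0.0473],
[-0.0381,0.0015,0.0002,0.0004,-0.0003,0.0473],
[-0.0380,0.0033,0.0003,0.0004,-0.0003,0.0473],
[-0.0378,0.0051,0.0003,0.0004,-0.0003,0.0473],
[-0.0375,0.0068,0.0003,0.0004,-0.0003,0.0473],
```

>>> {"op": "arm_command", "data": {
  "targets": [
    [[-0.0379, -0.0039, 0, 0, 0, 0.0473], [-0.038, -0.0021, 0, 0, 0, 0.0473], [-0.0381, -0.0003, 0, 0, 0, 0.0473], [-0.0381, 0.0015, 0, 0, 0, 0.0473], [-0.038, 0.0033, 0, 0, 0, 0.0473], [-0.0378, 0.0051, 0, 0, 0, 0.0473], [-0.0375, 0.0068, 0, 0, 0, 0.0473], [0, 0, 0, 0, 0, 0], [0, 0, 0, 0, 0, 0], [0, 0, 0, 0, 0, 0]]
  ]
}}

```text
clock: 19.38
position: [0.4857, 0.0629, 0.0929]
ee_rot: [-2.321, -2.117, 0.001]
force: [-0.0, 0.4, -1.7]
width: 0.211
gripper_force: 40.0
```

Run:
```python
from h import *
im=snap("sq2");P=hmap(im);h=P[...,2];print(arm.observe()["position"],arm.observe()["ee_rot"])
plan(.487,.0626,.0433,-.094,2)
for lo,hi,z in((.079,.1,.084),(.06,.079,.0705),):
    m=(h>lo)&(h<hi);m[:,:200]=0;m[:,500:]=0;m[330:]=0;print(lo);rects(im,m,z,100)
```

```text
[0.48581816 0.06280587 0.09301235] [-2.32070239e+00 -2.11680029e+00  4.77434790e-04]
total [ 0.0012 -0.0002 -0.0497] turn [-0.0006 -0.0001  0.0022]
[-0.0001,0.0006,0.0249,-0.0003,-0.0001,0.0011],
[-0.0000,0.0006,0.0249,-0.0003,-0.0001,0.0011],
0.079
4285 [320. 233.] centre [488.   78.3] size [54.7 54.3] ang 42.2 box [[449.5, 80.0], [486.0, 39.79999923706055], [526.5, 76.5], [490.0, 116.80000305175781]]
638 [320. 312.] centre [482.3  25.8] size [14.1 19.4] ang 84.8 box [[471.8999938964844, 19.600000381469727], [491.29998779296875, 17.899999618530273], [492.6000061035156, 32.0], [473.20001220703125, 33.70000076293945]]
0.06
245 [320. 180.] centre [489.6 106.3] size [ 4.2 20.4] ang 84.79 box [[479.29998779296875, 105.19999694824219], [499.6000061035156, 103.30000305175781], [499.8999938964844, 107.5], [479.70001220703125, 109.30000305175781]]
```

View pics/sq2.png

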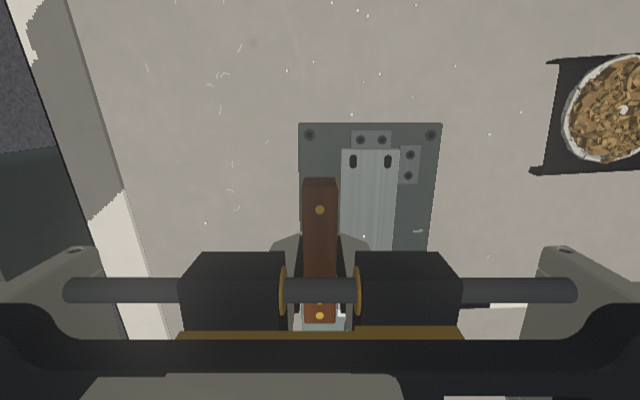

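The picture shows the stock held upright and level. Its ends are at rows ~178 and ~322 (column 320), parallel to the panel and just in front of its front edge. I'll work out its offset along y.

Run:
```python
from h import *
im=load("sq2");hsv=cv2.cvtColor(im["pixels"],cv2.COLOR_RGB2HSV).astype(int)
m=(hsv[...,0]<16)&(hsv[...,1]>80);m[:,:300]=0;m[:,342:]=0
for u in (312,316,320,324,328,332):
    r=np.nonzero(m[150:330,u])[0]+150;print(u,r.min(),r.max(),end=" ")
    for z in(.0836,.086):
        e=ray(im,[(u,r.min()-.5),(u,r.max()+.5)],z);print(e[:,:2].round(4).tolist(),end=" ")
    print(hsv[r.min()-2:r.min()+2,u].tolist())
print(hmap(im)[190:230:10,320,2].round(4))
```

```text
312 195 322 [[0.4852, 0.1022], [0.4769, 0.0185]] [[0.4853, 0.1029], [0.4771, 0.0205]] [[12, 78, 72], [10, 77, 73], [13, 84, 73], [10, 80, 73]]
316 193 322 [[0.4874, 0.1031], [0.4794, 0.0182]] [[0.4875, 0.1038], [0.4796, 0.0203]] [[12, 78, 72], [12, 78, 72], [13, 84, 70], [11, 74, 72]]
320 189 322 [[0.4898, 0.1051], [0.4819, 0.018]] [[0.4898, 0.1058], [0.4821, 0.0201]] [[12, 74, 69], [11, 75, 71], [14, 85, 72], [11, 76, 70]]
324 189 322 [[0.4919, 0.1049], [0.4844, 0.0178]] [[0.4919, 0.1056], [0.4845, 0.0199]] [[13, 75, 71], [12, 78, 72], [12, 87, 73], [12, 85, 75]]
328 187 322 [[0.4942, 0.1058], [0.4869, 0.0176]] [[0.4941, 0.1065], [0.487, 0.0196]] [[13, 57, 63], [12, 68, 68], [14, 85, 72], [13, 86, 74]]
332 187 322 [[0.4963, 0.1057], [0.4894, 0.0173]] [[0.4962, 0.1063], [0.4895, 0.0194]] [[12, 68, 64], [14, 75, 68], [10, 81, 72], [11, 83, 74]]
[0.0842 0.0831 0.0833 0.0844]
```

>>> {"op": "arm_command", "data": {
  "targets": [
    [[0, 0, 0.025, 0, 0, 0], [0, 0, 0.018, 0, 0, 0], [0, 0, 0.003, 0, 0, 0], [0, 0, 0, 0, 0, 0], [0, 0, 0, 0, 0, 0]]
  ]
}}

```text
clock: 20.05
position: [0.4866, 0.062, 0.048]
ee_rot: [2.322, 2.115, 0.002]
force: [0.1, 0.1, -1.5]
width: 0.215
gripper_force: 40.0
```

>>> {"op": "arm_command", "data": {
  "targets": [
    [[0, 0, 0.002, 0, 0, 0], [0, 0, 0.0015, 0, 0, 0], [0, 0, 0.001, 0, 0, 0], [0, 0, 0, 0, 0, 0], [0, 0, 0, 0, 0, 0]]
  ]
}}

```text
clock: 20.68
position: [0.4861, 0.0618, 0.0433]
ee_rot: [-2.323, -2.114, -0.001]
force: [-2.9, 0.3, 7.2]
width: 0.215
gripper_force: 40.0
```

>>> {"op": "arm_command", "data": {
  "targets": [
    [[0, 0.0015, -0.0004, 0, 0, 0], [0, 0.0015, 0, 0, 0, 0], [0, 0.0015, 0, 0, 0, 0], [0, 0, 0, 0, 0, 0], [0, 0, 0, 0, 0, 0]]
  ]
}}

```text
clock: 21.3
position: [0.4882, 0.0616, 0.0433]
ee_rot: [-2.32, -2.112, 0.004]
force: [-10.1, 0.7, 15.0]
width: 0.215
gripper_force: 40.0
```

>>> {"op": "arm_command", "data": {
  "targets": [
    [[0, 0, -0.001, 0, 0, 0], [0, 0, -0.0008, 0, 0, 0], [0, 0, 0, 0, 0, 0], [0, 0, 0, 0, 0, 0]]
  ]
}}

```text
clock: 21.8
position: [0.4908, 0.0613, 0.045]
ee_rot: [2.323, 2.115, 0.0]
force: [0.8, 0.7, -1.7]
width: 0.213
gripper_force: 40.0
```

>>> {"op": "arm_command", "data": {
  "targets": [
    [[0, 0, 0.001, 0, 0, 0], [0, 0.001, 0, 0, 0, 0], [0, 0.001, 0, 0, 0, 0], [0, 0, 0, 0, 0, 0], [0, 0, 0, 0, 0, 0]]
  ]
}}

```text
clock: 22.42
position: [0.4916, 0.0612, 0.0438]
ee_rot: [-2.322, -2.114, 0.002]
force: [-4.5, 1.1, 0.4]
width: 0.209
gripper_force: 40.0
```

>>> {"op": "arm_command", "data": {
  "targets": [
    [[0, 0.001, 0, 0, 0, 0], [0, 0.001, 0, 0, 0, 0], [0, 0, 0, 0, 0, 0], [0, 0, 0, 0, 0, 0]]
  ]
}}

```text
clock: 22.92
position: [0.4917, 0.0612, 0.0436]
ee_rot: [-2.32, -2.113, 0.005]
force: [-9.8, 0.3, 5.7]
width: 0.211
gripper_force: 40.0
```

>>> {"op": "arm_command", "data": {
  "targets": [
    [[0, -0.001, 0, 0, 0, 0], [0, 0, 0, 0, 0, 0], [0, 0, 0, 0, 0, 0], [0, 0, 0, 0, 0, 0]]
  ],
  "jaw": 0.045
}}

```text
clock: 23.42
position: [0.4941, 0.061, 0.0442]
ee_rot: [2.323, 2.114, 0.001]
force: [-0.1, -0.6, 0.3]
width: 0.49
gripper_force: 0.0
```

>>> {"op": "arm_command", "data": {
  "targets": [
    [[0, 0, -0.015, 0, 0, 0], [0, 0, -0.04, 0, 0, 0], [-0.02, 0, -0.04, 0, 0, 0], [-0.05, 0.02, -0.015, 0, 0, 0], [-0.03, 0.01, 0, 0, 0, 0], [0, 0, 0, 0, 0, 0], [0, 0, 0, 0, 0, 0]]
  ]
}}

```text
clock: 24.3
position: [0.5139, -0.0408, 0.1544]
ee_rot: [-2.323, -2.115, -0.0]
force: [-0.1, 1.0, 0.6]
width: 0.489
gripper_force: 0.0
```

```bash
python3 seat.py jig5
python3 - <<'E'
from h import *
im=load("jig5");P=hmap(im);h=P[...,2]-.0026;print(arm.observe()["position"])
cv2.imwrite("pics/jig5c.png",cv2.resize(im["pixels"][10:270,200:440],(554,600))[:,:,::-1])
p=im["pixels"].astype(int);b=(p[...,2]>p[...,0]+40);b[270:]=0;b[:,250:380];print("blue");rects(im,b,.018,30)
roi=(P[...,0]>.43)&(P[...,0]<.585)&(P[...,1]>-.03)&(P[...,1]<.15)
print("stock");rects(im,(h>.026)&roi,.034,100)
E
```

```text
stops
5144 [322.  60.] centre [533.2  81.5] size [90.3 59.9] ang 84.46 box [[499.0, 39.5], [558.5999755859375, 33.70000076293945], [567.2999877929688, 123.5999984741211], [507.70001220703125, 129.39999389648438]]
2315 [322. 167.] centre [523.9 -13.4] size [51.8 59.2] ang 85.99 box [[492.5, -37.20000076293945], [551.5999755859375, -41.29999923706055], [555.2000122070312, 10.399999618530273], [496.20001220703125, 14.5]]
panel
2379 [339. 128.] centre [538.   23.1] size [26.2 80.5] ang 83.83 box [[496.6000061035156, 14.5], [576.7000122070312, 5.800000190734863], [579.5, 31.799999237060547], [499.3999938964844, 40.5]]
319 [321. 202.] centre [514.4 -50.2] size [28.4 32.1] ang 63.95 box [[493.70001220703125, -55.900001525878906], [522.5, -70.0], [535.0, -44.5], [506.20001220703125, -30.399999618530273]]
knob
[ 0.51381792 -0.04025566  0.1542061 ]
blue
182 [307. 148.] centre [506.8   7.8] size [ 8.5 18.2] ang 84.67 box [[497.29998779296875, 4.400000095367432], [515.5, 2.700000047683716], [516.2999877929688, 11.199999809265137], [498.1000061035156, 12.899999618530273]]
stock
2723 [282.  86.] centre [491.5  59.9] size [88.7 20.4] ang 84.67 box [[477.20001220703125, 16.700000762939453], [497.6000061035156, 14.800000190734863], [505.79998779296875, 103.0999984741211], [485.5, 105.0]]
74067 [288. 333.] centre [ 489.3 -182.8] size [221.8 756.8] ang 84.66 box [[102.19999694824219, -258.0], [855.7000122070312, -328.5], [876.4000244140625, -107.69999694824219], [122.80000305175781, -37.20000076293945]]
```

View pics/jig5c.png

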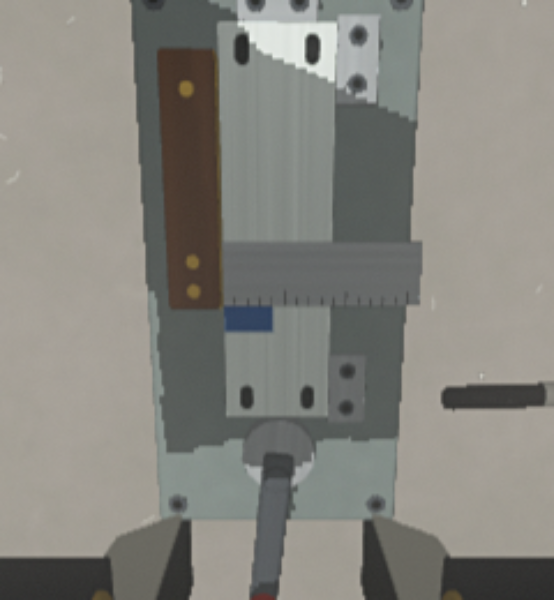

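The crop shows the stock flush along the panel's front edge, with the blade across it. The blade's outer edge (row ~305) covers the tick and about 1.3 mm of the lower blue half. Three estimates put it about 2 mm to the right of the tick, which is inside the 3 mm limit but close to it. I'll regrip and shift it left by 1.8 mm.

>>> {"op": "arm_command", "data": {
  "targets": [
    [[0.03, -0.01, 0, 0, 0, 0], [0.05, -0.02, 0.015, 0, 0, 0], [0.02, -0.002, 0.035, 0, 0, 0], [0, 0, 0.02, 0, 0, 0], [0, 0, 0, 0, 0, 0], [0, 0, 0.02, 0, 0, 0], [0, 0, 0.018, 0, 0, 0], [0, 0, 0, 0, 0, 0], [0, 0, 0, 0, 0, 0]]
  ]
}}

```text
clock: 25.48
position: [0.4922, 0.0613, 0.0471]
ee_rot: [2.323, 2.114, 0.002]
force: [0.0, 0.5, -0.3]
width: 0.492
gripper_force: 0.0
```

>>> {"op": "arm_command", "data": {
  "targets": [
    [[0, 0, 0.0025, 0, 0, 0], [0, 0, 0, 0, 0, 0], [0, 0, 0, 0, 0, 0]]
  ]
}}

```text
clock: 25.85
position: [0.4917, 0.0613, 0.0438]
ee_rot: [2.323, 2.115, 0.001]
force: [-0.3, -0.0, -0.0]
width: 0.491
gripper_force: 0.0
```

>>> {"op": "arm_command", "data": {
  "targets": [
    [[0, 0, 0, 0, 0, 0], [0, 0, 0, 0, 0, 0], [0, 0, 0, 0, 0, 0], [0, 0, 0, 0, 0, 0]]
  ],
  "jaw": 0.012,
  "newtons": 20
}}

```text
clock: 26.35
position: [0.4915, 0.0612, 0.0436]
ee_rot: [-2.323, -2.115, 0.0]
force: [-0.5, 0.0, -0.3]
width: 0.212
gripper_force: 20.0
```

>>> {"op": "arm_command", "data": {
  "targets": [
    [[0.0009, 0, 0, 0, 0, 0], [0.0009, 0, 0, 0, 0, 0], [0, 0.001, 0, 0, 0, 0], [0, 0, 0, 0, 0, 0], [0, 0, 0, 0, 0, 0]]
  ]
}}

```text
clock: 26.98
position: [0.4917, 0.0627, 0.0435]
ee_rot: [-2.322, -2.114, 0.002]
force: [-4.5, -3.5, 6.7]
width: 0.214
gripper_force: 20.0
```

>>> {"op": "arm_command", "data": {
  "targets": [
    [[0, -0.0005, 0, 0, 0, 0], [0, 0, 0, 0, 0, 0], [0, 0, 0, 0, 0, 0], [0, 0, 0, 0, 0, 0]]
  ],
  "jaw": 0.045
}}

```text
clock: 27.48
position: [0.4924, 0.0631, 0.0436]
ee_rot: [2.323, 2.115, 0.0]
force: [0.5, 0.1, -0.1]
width: 0.489
gripper_force: 0.0
```

>>> {"op": "arm_command", "data": {
  "targets": [
    [[0, 0, -0.015, 0, 0, 0], [0, 0, -0.04, 0, 0, 0], [-0.03, 0, -0.035, 0, 0, 0], [-0.05, 0.02, 0, 0, 0, 0], [-0.03, 0.005, 0, 0, 0, 0], [0, 0, 0, 0, 0, 0], [0, 0, 0, 0, 0, 0], [0, 0, 0, 0, 0, 0]]
  ]
}}

```text
clock: 28.48
position: [0.5068, -0.0476, 0.1337]
ee_rot: [-2.321, -2.117, -0.0]
force: [-0.8, -0.4, -0.2]
width: 0.491
gripper_force: 0.0
```

```bash
python3 seat.py jig6
python3 - <<'E'
from h import *
im=load("jig6");P=hmap(im);h=P[...,2]-.0026;print(arm.observe()["position"],arm.observe()["force"])
cv2.imwrite("pics/jig6c.png",cv2.resize(im["pixels"][0:250,220:420],(480,600))[:,:,::-1])
p=im["pixels"].astype(int);b=(p[...,2]>p[...,0]+40);b[270:]=0;print("blue");rects(im,b,.018,30)
roi=(P[...,0]>.43)&(P[...,0]<.585)&(P[...,1]>-.02)&(P[...,1]<.15)
print("stock");rects(im,(h>.026)&roi,.034,100)
E
```

```text
stops
5808 [331.  48.] centre [532.6  75.5] size [76.1 59.8] ang 84.68 box [[499.29998779296875, 40.400001525878906], [558.9000244140625, 34.79999923706055], [565.9000244140625, 110.5999984741211], [506.29998779296875, 116.19999694824219]]
2826 [329. 162.] centre [524.3 -12.6] size [51.  59.8] ang 84.77 box [[492.20001220703125, -35.29999923706055], [551.7999877929688, -40.79999923706055], [556.4000244140625, 10.0], [496.8999938964844, 15.5]]
panel
2827 [349. 119.] centre [538.4  24.7] size [25.6 80.4] ang 84.77 box [[497.20001220703125, 15.600000381469727], [577.2000122070312, 8.300000190734863], [579.5999755859375, 33.79999923706055], [499.5, 41.099998474121094]]
333 [328. 201.] centre [515.1 -49. ] size [25.6 32.4] ang 64.43 box [[494.8999938964844, -53.5], [524.2000122070312, -67.5], [535.2000122070312, -44.400001525878906], [506.0, -30.399999618530273]]
knob
[ 0.50677887 -0.04769831  0.13360369] [-0.44241661  0.2694704  -0.55741465]
blue
264 [314. 142.] centre [506.5   8.3] size [ 9.5 18.5] ang 84.77 box [[496.79998779296875, 4.400000095367432], [515.2999877929688, 2.700000047683716], [516.0999755859375, 12.199999809265137], [497.70001220703125, 13.899999618530273]]
stock
3344 [287.  71.] centre [491.6  61.5] size [89.2 20.4] ang 84.59 box [[477.29998779296875, 18.0], [497.6000061035156, 16.100000381469727], [506.0, 104.9000015258789], [485.70001220703125, 106.80000305175781]]
39003 [195. 321.] centre [ 409.  -171.3] size [191. 539.] ang 84.77 box [[131.89999389648438, -241.8000030517578], [668.5999755859375, -291.0], [686.0999755859375, -100.80000305175781], [149.3000030517578, -51.599998474121094]]
1543 [619. 322.] centre [ 803.1 -199.8] size [37.9 77.5] ang 50.19 box [[761.2000122070312, -189.60000610351562], [820.7000122070312, -239.1999969482422], [845.0, -210.10000610351562], [785.5, -160.5]]
```

View pics/jig6c.png

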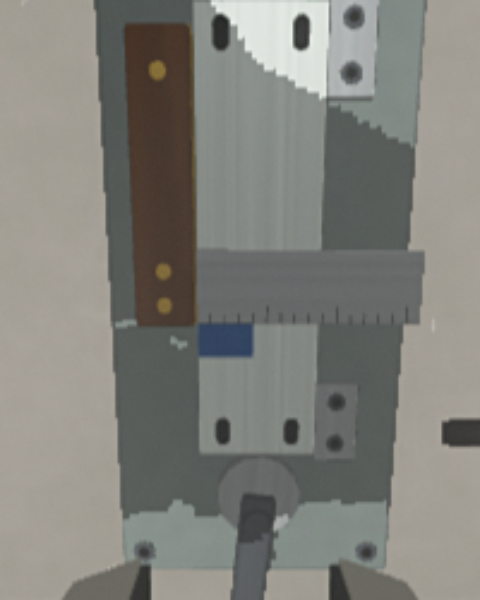

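The crop shows the stock flush along the front edge and parallel, with the blade's outer edge about 0.9 mm from the tick. The panel is against its stops, the lever is over, and the robot touches nothing. I'm handing it in.

```bash
python3 -c "
from h import *
print(arm.sign_off())"
```

```text
the job is handed in; nothing more can be done
None
```

I handed the job in at about 28 s: the panel is seated and clamped with the cam at about 1.66 rad, the square is flush along the front edge with its blade about 0.9 mm from the tick by camera, and I touched none of the bystanders; no verdict came back.

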